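# Open the small centrifuge by its paddle latch

### The arm

A 6-joint arm with a two-finger parallel gripper is mounted at the origin on the work surface. World frame = base frame: x ahead of the robot, y to its left, z up, the work surface at z = 0. Lengths are in m, angles in degrees, forces in N, time in s.
With the tool pointing down it reaches from about 0.35 to 0.875 m from the base axis. Payload 4.2 kg.
Tool frame: the origin (TCP) lies on the centre line of the jaws, within the pads' length; the fingertips stand 8 mm ahead of it and the grasp point (between the pads) lies 11 mm behind it; z points along the fingers, y is the direction in which the jaws open and shut (so a half turn about z gives the same grasp; the last joint's range is limited). The gripper opens to 87 mm and grips with 3 to 60 N. Pads are 19 mm wide; open, the fingers measure 117 mm over their backs; the gripper's body (75 mm by 190 mm) begins 51 mm behind the grasp point.
Start: joints at [-61.158, 22.042, 0.453, 0, -68.411, -14.817], TCP at [0.151, -0.606, 0.203] pointing down, gripper open.
Joint ranges: [-179.83, 179.83], [-69.29, 118.12], [-61.27, 80.66], [-181.25, 117.63], [-171.15, -9.14], [-177.46, 177.46]. Speed limits (degrees/s): [159.86, 159.86, 180, 180, 180, 180].

### API

Orientations are given as a 3x3 rotation matrix whose columns are the frame's x, y, z axes.
In Python, from station import sense, capture, finish_job, recognise gives the robot as it stands.
- The arm moves only by the tool apply_moves, never from a script. Its argument "plan" is a list that holds one entry, the list of rows, each a list of 7 numbers: the opening in per cent of the stroke, from 0 (shut) to 100 (fully open), then the shift along the world's x, y, z in units of 25 mm (1.0 is 25 mm), then the turn, a rotation vector about the world's x, y, z in rad. A call has 1 to 12 rows; each row shifts and turns the pose as measured when the row begins; what a row does not reach is not made up. A row lasts 1/12 s, in which the tool goes at most 41.7 mm and 7.16 degrees, less where a joint would pass 70% of its speed; a pose out of reach is approached as far as the arm can. A call is refused whole if a number of a shift passes 1 or a number of a turn 0.125, either way. A call with a gripper value outside its range is refused whole. The fingers move at their own pace and stop on an object; the grip force is fixed at half the most. Time passes only in rows, so rows that do not move let the fingers close. It gives the time, the measured TCP pose, the force and the opening at its end, in the units of the state.
- sense(): the state, without advancing time (a new reading comes with each control period).
- capture(name): name is "side" or "top"; returns a dict with "pixels" (384x512x3 uint8, red, green, blue), "depth" (384x512 float32, m along the optical axis (not along the pixel's ray), 0 where there is no reading), "mtx" (3x3 intrinsics, pixels), "R" (3x3) and "t" (3): a world point X has camera coordinates R X + t. Camera axes: x right, y down, z forward; pixel columns grow to the right and rows downward; lengths in m; the calibration is good to about 2 mm. A picture is of the moment at which its call begins.
- finish_job(): hands the job in, once; it reports no verdict.
Trained networks look in a picture, given as the dict that the camera call returned (one of the last four; its "shot" number tells which), for a name from the list of things; names that differ only in an ending like _2 or _b are one class to them, and where a whole thing is asked for, a point or a joint stands for the part that bears it (a point fixed in the world has none). Each returns a list of dicts, best first, with "score" (0 to 1); they miss things now and then, are a little off and sometimes report something else, mostly with a low value. They report only what shows in the picture. A call takes as long as a camera call.
- recognise(label, picture): "at" ([x, y, z] in m, in the coordinates of the camera as it stood for that picture, good to about 4 mm: the middle of the surface that is visible of it).
The state is a dict: "time_s": time; "joints": joint angles; "joint_velocities": joint speeds; "effort": joint torques, N m; "tcp_pos": TCP position; "ee_rot": TCP orientation; "wrist_force": force on the tool from outside, world axes, zero at the start; "moment": the same for the moment, N m; "gripper_width": opening from 0.0 (shut) to 1.0 (fully open).
Only numpy, scipy, OpenCV 4.12 (cv2) and the standard library are available. Lean on these libraries where they do the work, as an engineer would, in place of code of your own. Each camera call takes 0.05 s, during which the arm holds its last target.

### The job

Lift the steel paddle handle at the front of the small centrifuge (the one of the two white instruments with the round clear window in its lid) to free its latch, then swing the lid up until it stands at least 50 degrees open, let go and leave it standing open. Leave the paddle of the other instrument, the block heater with the ribbed lid, alone.

Things in the scene. Friction and masses are not known exactly. Their poses are not given: they have to be found in the camera images.
- spinner_grip (a point): Where to hold the centrifuge's paddle: a flat steel tongue 40 mm wide (y), 12 thick, jutting level 40 mm out past the front of the lid, free below and on both sides. Point at mid width and thickness, 15 mm behind the free tip, 25 mm in front of the lid, 118 mm above the table when shut. Shut: x points level to the centrifuge's back, y along both hinges, z up; turns with the paddle.
- spinner_paddle (a joint): Angle of the centrifuge's paddle against its lid, rad: 0 = flat, grows as the tip is lifted about a pivot 75 mm behind the grip point at its height (when shut); stop at 0.5. The hidden pawl under the lid is clear from about 0.3. A spring returns it; 2 to 4 N at the grip point lifts it, before the lid moves.
- spinner_lid (a joint): Lid angle, rad: 0 shut, stop 1.3; front edge swings up and back. Hinge axis 250 mm behind (shut) grip point, 23 mm below it. Fixed white box 240 deep, 200 wide, 95 high; grey lid 14 thick, round clear window 142 mm across. Held by the pawl; with the paddle at its stop, 4 to 8 N at the paddle opens it. Stiff hinge: stays where left. Paddle held at its stop turns up and back with the lid.
- bath_paddle (a joint): Angle of a like paddle on the other instrument, a block heater in a white box of the same size, with a grey lid with five ribs and no window; it stands left or right of the centrifuge. Rad, 0 = flat; leave it flat.

How it is judged (in metres and radians):
On the way, in this order (a step that is already met when the one before it is completed fails the run):
1. the centrifuge's paddle is lifted far enough to withdraw the pawl (over 0.28 rad) (value of joint spinner_paddle above 0.28 rad), for 0.1 s.
2. the centrifuge's lid is swung open (over 0.8 rad) (value of joint spinner_lid above 0.8 rad), for 0.2 s.
At the end, for the whole second after the job is handed in: the centrifuge's lid stands open by more than 0.8 rad (46 degrees) and at rest, and the block heater's paddle lies flat (under 0.15 rad) (value of joint spinner_lid above 0.8 rad and velocity of joint spinner_lid between -0.1 and 0.1 rad/s and value of joint bath_paddle below 0.15 rad); the robot touches nothing.
It fails at once if the block heater's paddle is lifted (over 0.2 rad) (value of joint bath_paddle above 0.2 rad).
It also fails if it takes over 37 s, if anything falls off the work surface, if the arm or the gripper's body presses on something with over 40 N, if the wrist force passes 120 N, or if a joint passes its speed limit or range.

## Working session

There is one attempt and no reset: what is moved stays moved. The work goes in short steps, Python scripts to look and compute and a tool call to move; the robot and the scene stay as the last step left them, time stands still between calls to the robot, and variables do not carry over. Pictures are saved under pics/ and viewed, and the job is handed in when it is done.

Besides the shell and the picture viewer there is one more tool, called after "Call:" as a command line: name --argument value ..., lists and objects as JSON in quotes. apply_moves: Moves the arm, as the interface text tells. Its arguments: {"type":"object","properties":{"plan":{"type":"array","items":{"type":"array","items":{"type":"array","items":{"type":"number"}}}}},"required":["plan"]}

```bash
mkdir -p pics
python3 - <<'E'
from station import sense,capture,recognise
import cv2,numpy as np
s=sense();print(s['time_s'],s['tcp_pos'],s['ee_rot'],s['gripper_width'])
for n in ['side','top']:
    c=capture(n);cv2.imwrite(f'pics/{n}1.png',c['pixels'][:,:,::-1])
    R,t=np.array(c['R']),np.array(c['t']);K=np.array(c['mtx'])
    for l in ['spinner_grip','spinner_paddle','spinner_lid','bath_paddle']:
        for r in recognise(l,c)[:3]:
            a=np.array(r['at']);p=K@a;print(n,l,round(r['score'],2),np.round(R.T@(a-t),3),np.round(p[:2]/p[2]))
    np.savez(f'{n}1.npz',**{k:c[k] for k in ['pixels','depth','mtx','R','t']})
E
```

```text
0.0 [ 0.15134777 -0.60573616  0.2014607 ] [[-9.70228374e-01 -2.42191086e-01 -6.16447873e-04]
 [-2.42191853e-01  9.70226139e-01  2.08442616e-03]
 [ 9.32644044e-05  2.17166806e-03 -9.99997638e-01]] 1.0013862749350373
side spinner_grip 0.59 [0.52  0.146 0.124] [309. 267.]
side spinner_paddle 0.7 [0.518 0.149 0.121] [310. 270.]
side spinner_lid 0.85 [0.623 0.175 0.108] [246. 284.]
side bath_paddle 0.68 [ 0.464 -0.2    0.127] [328. 148.]
top spinner_grip 0.79 [0.518 0.147 0.124] [189. 245.]
top spinner_paddle 0.76 [0.518 0.15  0.126] [187. 245.]
top spinner_lid 0.88 [0.622 0.154 0.115] [189. 197.]
top spinner_lid 0.56 [0.519 0.149 0.127] [188. 245.]
top bath_paddle 0.73 [ 0.466 -0.202  0.127] [357. 274.]
```

View pics/side1.png

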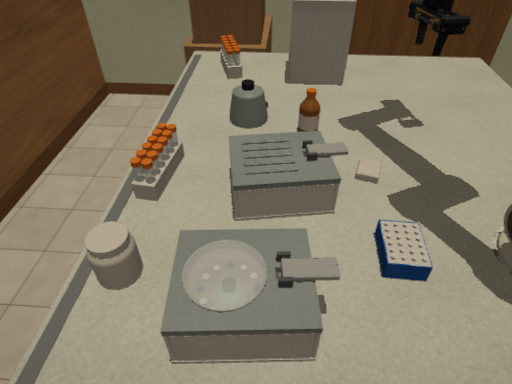

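View pics/top1.png

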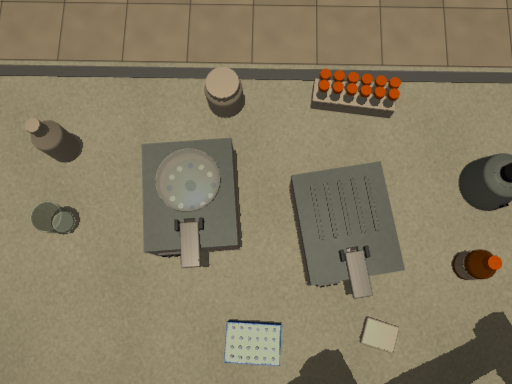

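Run:
```python
import cv2,numpy as np
for n in ['top','side']:
    d=np.load(n+'1.npz');K,R,t,D=d['mtx'],d['R'],d['t'],d['depth']
    v,u=np.mgrid[:384,:512];P=np.stack([(u-K[0,2])/K[0,0]*D,(v-K[1,2])/K[1,1]*D,D],-1)
    W=(P-t)@R; x,y,z=W[...,0],W[...,1],W[...,2]
    print(n,'cam',-R.T@t)
    m=(D>0)&(x>.4)&(x<.8)&(y>0.02)&(y<.3)&(z>.098)&(z<.116)
    r=cv2.minAreaRect(np.float32(np.c_[x[m],y[m]]));print('lid',r,np.round(cv2.boxPoints(r),3).tolist(),np.median(z[m]))
    m=(D>0)&(x>.4)&(x<.56)&(y>0.08)&(y<.22)&(z>.1175)&(z<.135)
    m=cv2.erode(m.astype(np.uint8),np.ones((3,3)))>0
    q=W[m];r=cv2.minAreaRect(np.float32(q[:,:2]));print('pad',m.sum(),r,np.round(cv2.boxPoints(r),3).tolist(),np.median(q[:,2]))
    for x0 in np.arange(.46,.6,.01):
        k=m&(abs(x-x0)<.005)
        if k.sum():print(round(x0,3),k.sum(),np.round([y[k].min(),y[k].max(),np.median(y[k]),np.median(z[k])],3))
```

```text
top cam [ 0.43340077 -0.01035647  1.06310961]
lid ((0.6169939637184143, 0.15613065659999847), (0.27419325709342957, 0.20095112919807434), 5.276134014129639) [[0.47099998593330383, 0.24400000274181366], [0.49000000953674316, 0.0430000014603138], [0.7630000114440918, 0.0689999982714653], [0.7440000176429749, 0.26899999380111694]] 0.10984944921335196
pad 673 ((0.5160402655601501, 0.15050384402275085), (0.05452623590826988, 0.08241098374128342), 89.56722259521484) [[0.4749999940395355, 0.12399999797344208], [0.5569999814033508, 0.12300000339746475], [0.5569999814033508, 0.1770000010728836], [0.4749999940395355, 0.17800000309944153]] 0.12466599772064932
0.47 1 [0.159 0.159 0.159 0.125]
0.48 73 [0.126 0.16  0.144 0.125]
0.49 85 [0.126 0.16  0.143 0.125]
0.5 83 [0.127 0.163 0.144 0.124]
0.51 90 [0.127 0.163 0.145 0.125]
0.52 85 [0.128 0.164 0.147 0.125]
0.53 67 [0.13  0.164 0.145 0.125]
0.54 83 [0.131 0.165 0.148 0.125]
0.55 83 [0.131 0.177 0.148 0.125]
0.56 23 [0.123 0.177 0.146 0.126]
side cam [0.57862511 0.51428694 0.61441123]
lid ((0.6113777160644531, 0.1528138369321823), (0.27812132239
[... 201 characters left out ...]
.2669999897480011]] 0.10882213748138103
pad 1016 ((0.5151596665382385, 0.1500035524368286), (0.08631175011396408, 0.05539131909608841), 0.0003233402967453003) [[0.47200000286102295, 0.17800000309944153], [0.47200000286102295, 0.12200000137090683], [0.5580000281333923, 0.12200000137090683], [0.5580000281333923, 0.17800000309944153]] 0.12379168436451678
0.47 18 [0.132 0.161 0.151 0.124]
0.48 118 [0.125 0.161 0.145 0.124]
0.49 109 [0.125 0.162 0.146 0.124]
0.5 113 [0.126 0.163 0.146 0.124]
0.51 114 [0.128 0.164 0.147 0.124]
0.52 114 [0.127 0.165 0.147 0.124]
0.53 114 [0.129 0.166 0.149 0.124]
0.54 118 [0.129 0.167 0.149 0.124]
0.55 137 [0.122 0.177 0.151 0.124]
0.56 61 [0.123 0.178 0.15  0.124]
```

Call:
apply_moves --plan '[[[0,0.4,1,1,0,0,0],[0,0.4,1,1,0,0,0],[0,0.4,1,1,0,0,0],[0,0.4,1,1,0,0,0],[0,0.4,1,1,0,0,0],[0,0.4,1,0.5,0,0,0],[0,0.4,1,0,0,0,0],[0,0.4,1,0,0,0,0],[0,0.4,1,0,0,0,0],[0,0.4,1,0,0,0,0],[0,0.4,1,0,0,0,0],[0,0.4,1,0,0,0,0]]]'

```text
time_s: 1.5
tcp_pos: [0.2718, -0.2953, 0.3437]
ee_rot: [[-0.973, -0.232, 0.004], [-0.232, 0.973, 0.003], [-0.005, 0.002, -1.0]]
wrist_force: [0.9, 0.1, 0.4]
gripper_width: 0.168
```

```bash
cat > log.py <<'E'
from station import sense
import json,numpy as np
s=sense();print(s['time_s'],np.round(s['joints'],2),np.round(s['tcp_pos'],4));print(np.round(s['ee_rot'],3),np.round(s['wrist_force'],1),s['gripper_width'])
open('log.jsonl','a').write(json.dumps([list(map(float,s['joints'])),list(map(float,s['tcp_pos'])),np.array(s['ee_rot']).tolist()])+'\n')
E
python3 log.py
```

```text
1.5 [-24.14  -5.13 -12.26  -0.27 -82.71 -52.39] [ 0.2718 -0.2953  0.3437]
[[-0.973 -0.232  0.004]
 [-0.232  0.973  0.003]
 [-0.005  0.002 -1.   ]] [0.9 0.1 0.4] 0.16770644144728517
```

Call:
apply_moves --plan '[[[0,0.2,1,0,0,-0.1,-0.02],[0,0.2,1,0,0,-0.1,-0.02],[0,0.2,1,0,0,-0.1,-0.02],[0,0.2,1,0,0,-0.1,-0.02],[0,0.2,1,0,0,-0.1,-0.02],[0,0.2,1,0,0,-0.1,-0.02],[0,0.2,1,0,0,0,-0.02],[0,0.2,1,0,0,0,0],[0,0.2,1,0,0,0,0],[0,0.2,1,0,0,0,0],[0,0.2,1,0,0,0,0],[0,0.2,1,0,0,0,0]]]'

```text
time_s: 2.5
tcp_pos: [0.3208, -0.0353, 0.3444]
ee_rot: [[-0.839, -0.066, 0.539], [-0.101, 0.994, -0.035], [-0.534, -0.083, -0.841]]
wrist_force: [0.1, 0.3, 0.2]
gripper_width: 0.009
```

```bash
python3 log.py
```

```text
2.5 [  59.9   -41.77  -47.8    30.82  -70.88 -151.62] [ 0.3208 -0.0353  0.3444]
[[-0.839 -0.066  0.539]
 [-0.101  0.994 -0.035]
 [-0.534 -0.083 -0.841]] [0.1 0.3 0.2] 0.008706286025090456
```

Call:
apply_moves --plan '[[[0,1,0,0,0,0,0],[0,1,0,0,0,0,0],[0,1,0.3,0,0,0,0],[0,1,0.5,0,0,0,0],[0,0.5,1,0,0,0,0]]]'

```text
time_s: 2.92
tcp_pos: [0.4258, 0.0789, 0.3483]
ee_rot: [[-0.796, -0.263, 0.546], [-0.256, 0.962, 0.091], [-0.549, -0.067, -0.833]]
wrist_force: [-0.1, -0.9, 1.1]
gripper_width: 0.008
```

```bash
python3 log.py
cat > fit.py <<'E'
import json,numpy as np
from scipy.optimize import least_squares
from scipy.spatial.transform import Rotation as Ro
S=[([-61.158,22.042,.453,0,-68.411,-14.817],[0.15134777,-0.60573616,0.2014607],[[-9.70228374e-01,-2.42191086e-01,-6.16447873e-04],[-2.42191853e-01,9.70226139e-01,2.08442616e-03],[9.32644044e-05,2.17166806e-03,-9.99997638e-01]])]
S+=[json.loads(l) for l in open('log.jsonl')]
E=lambda a,d:Ro.from_euler(a,d,degrees=True)
def rot(q,s4,s6):
    q=np.array(q);A=E('z',q[0]);B=E('y',q[1]-q[2]);D=E('x',s4*q[3]);F=E('y',-q[4]);G=E('x',s6*q[5])
    return A,B,D,F,G
if __name__=='__main__':
  for s4 in(1,-1):
    for s6 in (1,-1):
      Cs=[]
      for q,p,R in S:
        A,B,D,F,G=rot(q,s4,s6);Cs.append(((A*B*D*F*G).inv()*Ro.from_matrix(R)))
      C0=Cs[0];print(s4,s6,[round(np.degrees((C0.inv()*c).magnitude()),2) for c in Cs],np.round(C0.as_matrix(),2).tolist())
E
python3 fit.py
```

```text
2.9167 [  45.7   -22.37  -40.42   26.58  -46.98 -133.27] [0.4258 0.0789 0.3483]
[[-0.796 -0.263  0.546]
 [-0.256  0.962  0.091]
 [-0.549 -0.067 -0.833]] [-0.1 -0.9  1.1] 0.00813016302656726
1 1 [np.float64(0.0), np.float64(75.2), np.float64(118.51), np.float64(161.84)] [[-0.0, -0.0, 1.0], [-0.87, 0.49, 0.0], [-0.49, -0.87, -0.0]]
1 -1 [np.float64(0.0), np.float64(0.45), np.float64(61.71), np.float64(53.23)] [[-0.0, -0.0, 1.0], [-1.0, 0.0, -0.0], [-0.0, -1.0, -0.0]]
-1 1 [np.float64(0.0), np.float64(75.13), np.float64(86.41), np.float64(123.1)] [[-0.0, -0.0, 1.0], [-0.87, 0.49, 0.0], [-0.49, -0.87, -0.0]]
-1 -1 [np.float64(0.0), np.float64(0.12), np.float64(0.12), np.float64(0.12)] [[-0.0, -0.0, 1.0], [-1.0, 0.0, -0.0], [-0.0, -1.0, -0.0]]
```

```bash
cat >> fit.py <<'E'
def fk(q,P):
    A,B,D,F,G=rot(q,-1,-1);U=E('y',q[1])
    a0,d,h,L1x,L1,fx,fz,tx,wy,wz,ty,tz=P
    return A.apply([a0,d,h]+U.apply([L1x,0,L1])+B.apply([fx,0,fz])+(B*D).apply([0,wy,wz])+(B*D*F).apply([tx,ty,tz]))
def dofit(free_reg):
    x0=np.array([0,0,.3,0,.35,.35,0,.2,0,0,0,0]);w=np.array(free_reg)
    f=lambda P:np.r_[np.concatenate([(fk(q,P)-p)*1000 for q,p,R in S]),w*(P-x0)]
    r=least_squares(f,x0);return r.x,np.abs(r.fun[:3*len(S)]).max()
if __name__=='__main__':
    print('--')
    for name,w in dict(base=[99,.01,1,99,1,1,1,1,99,99,99,99],wrist=[99,99,1,99,1,1,1,1,.01,99,99,99],tool=[99,99,1,99,1,1,1,1,99,99,.01,.01],all=[1,.1,1,1,1,1,1,1,1,1,1,1]).items():
        P,e=dofit(w);print(name,np.round(P,4),round(e,2),'mm')
E
python3 fit.py|sed -n '/--/,$p'
```

```text
--
base [ 0.0079 -0.0755  0.0834  0.0464  0.5197  0.3369  0.0925  0.2927 -0.0421
 -0.0172 -0.0421  0.0165] 1.31 mm
wrist [-1.600e-03 -7.000e-04  1.645e-01  1.400e-03  5.652e-01  4.227e-01
 -4.300e-03  3.282e-01 -1.590e-01  1.600e-03 -0.000e+00 -2.000e-04] 0.19 mm
tool [-1.600e-03 -6.000e-04  1.646e-01  1.400e-03  5.653e-01  4.227e-01
 -4.400e-03  3.283e-01 -0.000e+00  1.600e-03 -1.591e-01 -3.000e-04] 0.19 mm
all [ 0.0045 -0.0259  0.1334  0.0175  0.5486  0.3905  0.0318  0.3139 -0.0669
 -0.0064 -0.0669  0.0045] 0.06 mm
```

```bash
cat > ik.py <<'E'
import numpy as np
from scipy.optimize import least_squares
from scipy.spatial.transform import Rotation as Ro
import fit
from fit import *
w=[99,99,1,99,1,1,99,1,.01,99,99,99]
P,e=dofit(w);print('fit',np.round(P,4),round(e,2))
C=None
q,p,R=fit.S[0];A,B,D,F,G=rot(q,-1,-1);C=((A*B*D*F*G).inv()*Ro.from_matrix(R)).as_matrix();C=Ro.from_matrix(np.round(C))
lo=np.array([-179.83,-69.29,-61.27,-181.25,-171.15,-177.46]);hi=np.array([179.83,118.12,80.66,117.63,-9.14,177.46])
def pose(q):
    A,B,D,F,G=rot(q,-1,-1);return fk(q,P),(A*B*D*F*G*C)
def Rt(pitch,yaw=5.3,flip=False,roll=0):
    p=np.radians(pitch);y=np.radians(yaw)
    z=np.array([np.cos(p)*np.cos(y),np.cos(p)*np.sin(y),-np.sin(p)]);yy=np.array([-np.sin(y),np.cos(y),0])
    if flip:yy=-yy
    return Ro.from_matrix(np.c_[np.cross(yy,z),yy,z])*E('z',roll)
def solve(p,R,q0):
    def f(q):
        a,b=pose(q);return np.r_[(a-p)*1000,(R.inv()*b).as_rotvec()*300]
    r=least_squares(f,np.clip(q0,lo+.01,hi-.01),bounds=(lo,hi),x_scale=30);return r.x,np.abs(r.fun).max()
E
cat > t1.py <<'E'
from ik import *
rng=np.random.default_rng(0)
for pitch,p in [(20,[.485,.1445,.10]),(35,[.485,.1445,.10]),(45,[.485,.1445,.10]),(60,[.485,.1445,.10]),(70,[.59,.15,.36]),(90,[.59,.15,.36])]:
    for flip in(0,1):
        sols=[]
        for k in range(25):
            q,e=solve(np.array(p),Rt(pitch,flip=flip),rng.uniform(lo,hi))
            if e<1 and not any(np.abs(q-s).max()<2 for s in sols):sols.append(q);print(pitch,flip,np.round(q,0))
E
python3 t1.py
```

```text
fit [-1.700e-03 -1.500e-03  1.618e-01  1.800e-03  5.642e-01  4.215e-01
 -1.000e-03  3.270e-01 -1.582e-01  6.000e-04 -0.000e+00  2.000e-04] 0.21
35 0 [  -8.   14.  -61. -163.  -41.   85.]
35 1 [  -8.   14.  -61. -163.  -41.  -95.]
45 0 [  -2.    7.  -47. -148.  -10.   64.]
45 1 [  -2.    7.  -47. -148.  -10. -116.]
70 0 [  35.    6.   -6.   11.  -61. -123.]
70 1 [ 35.   6.  -6.  11. -61.  57.]
90 0 [  29.   17.   15.   -0.  -88. -114.]
90 1 [ 29.  17.  15.   0. -88.  66.]
```

```bash
cat > t2.py <<'E'
from ik import *
ps=np.array([.485,.1445,.118]);ub=np.array([np.cos(np.radians(5.3)),np.sin(np.radians(5.3)),0]);Z=np.array([0,0,1.])
H=ps+.25*ub-.023*Z
def path(lid,pad): # grip point at lid, paddle angle
    piv=ps+.075*ub; v=piv-H; 
    r=lambda vec,a: (vec@ub*np.cos(a)+vec@Z*np.sin(a))*ub+(-vec@ub*np.sin(a)+vec@Z*np.cos(a))*Z
    return H+r(v,lid)+r(ps-piv,lid+pad)
if __name__=='__main__':
    for p0,p1 in [(75,90),(75,100),(90,90)]:
        q=np.array(fit.S[-1][0])
        for lid,pad,dz in [(0,0,.1),(0,0,.03),(0,0,0),(0,.3,0),(0,.5,0),(.2,.5,0),(.4,.5,0),(.6,.5,0),(.8,.5,0),(.95,.5,0),(1.05,.5,0)]:
            pt=p0+(p1-p0)*(lid+pad)/1.5;R=Rt(pt);g=path(lid,pad)+[0,0,dz];tcp=g+.011*R.as_matrix()[:,2]
            q,e=solve(tcp,R,q);print(lid,pad,round(pt),np.round(g,3),np.round(tcp,3),np.round(q,0),round(e,1))
E
python3 t2.py
```

```text
fit [-1.700e-03 -1.500e-03  1.618e-01  1.800e-03  5.642e-01  4.215e-01
 -1.000e-03  3.270e-01 -1.582e-01  6.000e-04 -0.000e+00  2.000e-04] 0.21
0 0 75 [0.485 0.144 0.218] [0.488 0.145 0.207] [  40.    3.  -30.   12.  -45. -133.] 0.0
0 0 75 [0.485 0.144 0.148] [0.488 0.145 0.137] [  40.    7.  -38.   15.  -34. -137.] 0.0
0 0 75 [0.485 0.144 0.118] [0.488 0.145 0.107] [  40.    9.  -41.   18.  -28. -139.] 0.0
0 0.3 78 [0.488 0.145 0.14 ] [0.491 0.145 0.129] [  39.    9.  -34.   11.  -37. -132.] 0.0
0 0.5 80 [0.494 0.145 0.154] [0.496 0.146 0.143] [  38.   10.  -30.    8.  -42. -128.] 0.0
0.2 0.5 82 [0.511 0.147 0.201] [0.512 0.147 0.19 ] [  36.    9.  -21.    5.  -52. -124.] 0.0
0.4 0.5 84 [0.536 0.149 0.243] [0.537 0.149 0.232] [  34.   11.  -12.    3.  -62. -120.] 0.0
0.6 0.5 86 [0.569 0.152 0.28 ] [0.57  0.152 0.269] [  32.   14.   -2.    2.  -70. -117.] 0.0
0.8 0.5 88 [0.609 0.156 0.309] [0.609 0.156 0.298] [  30.   19.    9.    1.  -78. -114.] 0.0
0.95 0.5 90 [0.642 0.159 0.325] [0.642 0.159 0.314] [  28.   23.   17.    0.  -84. -113.] 0.0
1.05 0.5 90 [0.666 0.161 0.333] [0.665 0.
[... 1371 characters left out ...]
 0.129] [  35.   15.  -22.    0.  -54. -119.] 0.0
0 0.5 90 [0.494 0.145 0.154] [0.494 0.145 0.143] [  34.   15.  -20.   -0.  -56. -119.] 0.0
0.2 0.5 90 [0.511 0.147 0.201] [0.511 0.147 0.19 ] [  34.   14.  -14.    0.  -63. -118.] 0.0
0.4 0.5 90 [0.536 0.149 0.243] [0.536 0.149 0.232] [  32.   14.   -6.   -0.  -69. -117.] 0.0
0.6 0.5 90 [0.569 0.152 0.28 ] [0.569 0.152 0.269] [  31.   16.    2.    0.  -75. -115.] 0.0
0.8 0.5 90 [0.609 0.156 0.309] [0.609 0.156 0.298] [  29.   20.   11.    0.  -81. -114.] 0.0
0.95 0.5 90 [0.642 0.159 0.325] [0.642 0.159 0.314] [  28.   23.   18.    0.  -85. -113.] 0.0
1.05 0.5 90 [0.666 0.161 0.333] [0.666 0.161 0.322] [  27.   26.   23.   -0.  -87. -112.] 0.0
```

```bash
cat > go.py <<'E'
import sys,io,contextlib
from t2 import *
from station import sense
def delta(lid,pad,dz,pitch):
    s=sense();R=Rt(pitch);g=path(lid,pad)+[0,0,dz];tcp=g+.011*R.as_matrix()[:,2]
    Rc=Ro.from_matrix(s['ee_rot']);rv=(R*Rc.inv()).as_rotvec()
    print('target',(lid,pad,dz,pitch),np.round(tcp,4),'shift units',np.round((tcp-s['tcp_pos'])/.025,2),'rv',np.round(rv,3))
    return s
if __name__=='__main__':
    s=None
    for a in sys.argv[1:]: s=delta(*map(float,a.split(',')))
    z=s['ee_rot'][:,2] if hasattr(s['ee_rot'],'shape') else np.array(s['ee_rot'])[:,2]
    print('t',s['time_s'],'tcp',np.round(s['tcp_pos'],4),'grasp',np.round(np.array(s['tcp_pos'])-.011*np.array(z),4),'pitch',np.round(np.degrees(np.arcsin(-z[2])),1),'q',np.round(s['joints'],0),'F',np.round(s['wrist_force'],1),'w',round(s['gripper_width'],3))
E
python3 go.py 0,0,.1,80
```

```text
fit [-1.700e-03 -1.500e-03  1.618e-01  1.800e-03  5.642e-01  4.215e-01
 -1.000e-03  3.270e-01 -1.582e-01  6.000e-04 -0.000e+00  2.000e-04] 0.21
target (0.0, 0.0, 0.1, 80.0) [0.4869 0.1447 0.2072] shift units [ 2.44  2.63 -5.65] rv [-0.008  0.414 -0.185]
t 2.9167 tcp [0.4258 0.0789 0.3483] grasp [0.4198 0.0779 0.3575] pitch 56.4 q [  46.  -22.  -40.   27.  -47. -133.] F [-0.1 -0.9  1.1] w 0.008
```

Call:
apply_moves --plan '[[[100,0.3,0.3,-0.5,0,0.05,-0.023],[100,0.3,0.3,-0.7,0,0.05,-0.023],[100,0.3,0.35,-0.7,0,0.05,-0.023],[100,0.3,0.35,-0.7,0,0.05,-0.023],[100,0.3,0.35,-0.7,0,0.05,-0.023],[100,0.3,0.35,-0.7,0,0.05,-0.023],[100,0.3,0.3,-0.7,0,0.05,-0.023],[100,0.3,0.3,-0.7,0,0.05,-0.023],[100,0,0,0,0,0,0]]]'

```text
time_s: 3.67
tcp_pos: [0.4906, 0.1533, 0.2088]
ee_rot: [[-0.98, -0.091, 0.175], [-0.087, 0.996, 0.027], [-0.176, 0.012, -0.984]]
wrist_force: [-0.5, 0.0, 0.2]
gripper_width: 0.602
```

```bash
python3 go.py 0,0,.1,80 0,0,0,80|tail -3; python3 log.py >/dev/null
python3 - <<'E'
from station import capture
import cv2
for n in ['side','top']:
    c=capture(n);cv2.imwrite(f'pics/{n}2.png',c['pixels'][:,:,::-1])
E
```

```text
target (0.0, 0.0, 0.1, 80.0) [0.4869 0.1447 0.2072] shift units [-0.15 -0.34 -0.07] rv [-0.012  0.002  0.002]
target (0.0, 0.0, 0.0, 80.0) [0.4869 0.1447 0.1072] shift units [-0.15 -0.34 -4.07] rv [-0.012  0.002  0.002]
t 3.6667 tcp [0.4906 0.1533 0.2088] grasp [0.4887 0.153  0.2197] pitch 79.8 q [  39.    5.  -24.    6.  -52. -127.] F [-0.5  0.   0.2] w 0.602
```

View pics/side2.png

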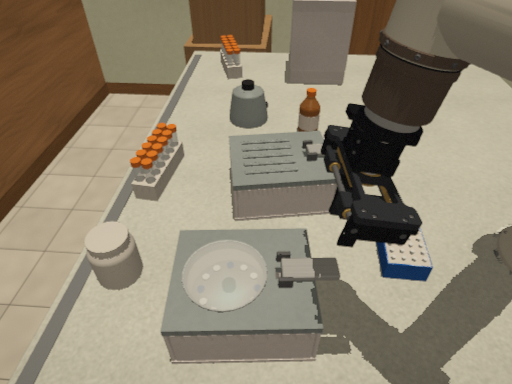

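Side view: the gripper hangs above and in front of the centrifuge paddle (tongue at about px (310,268)), with jaws opening across its width. I'll finish the centring and then go down.

Call:
apply_moves --plan '[[[100,-0.15,-0.35,0,-0.01,0,0],[100,0,0,0,0,0,0],[100,0,0,0,0,0,0],[100,0,0,0,0,0,0],[100,0,0,-0.5,0,0,0],[100,0,0,-0.5,0,0,0]]]'

```text
time_s: 4.27
tcp_pos: [0.4853, 0.1421, 0.1942]
ee_rot: [[-0.976, -0.095, 0.194], [-0.091, 0.995, 0.026], [-0.196, 0.008, -0.981]]
wrist_force: [-0.8, 0.0, -0.4]
gripper_width: 0.991
```

```bash
python3 go.py 0,0,0,80|tail -2
```

```text
target (0.0, 0.0, 0.0, 80.0) [0.4869 0.1447 0.1072] shift units [ 0.06  0.1  -3.48] rv [-0.01   0.021 -0.002]
t 4.2667 tcp [0.4853 0.1421 0.1942] grasp [0.4832 0.1419 0.205 ] pitch 78.7 q [  39.    5.  -28.    8.  -48. -128.] F [-0.8  0.  -0.4] w 0.991
```

Call:
apply_moves --plan '[[[100,0.03,0.1,-0.5,0,0.02,0],[100,0,0,-0.5,0,0,0],[100,0,0,-0.5,0,0,0],[100,0,0,-0.5,0,0,0],[100,0,0,-0.4,0,0,0],[100,0,0,-0.3,0,0,0],[100,0,0,-0.2,0,0,0],[100,0,0,0,0,0,0]]]'

```text
time_s: 4.93
tcp_pos: [0.4857, 0.1454, 0.1197]
ee_rot: [[-0.98, -0.096, 0.174], [-0.093, 0.995, 0.03], [-0.177, 0.014, -0.984]]
wrist_force: [-0.2, 0.3, 0.2]
gripper_width: 0.998
```

```bash
python3 go.py 0,0,0,80|tail -2
python3 - <<'E'
from station import capture
import cv2
for n in ['side','top']:
    c=capture(n);cv2.imwrite(f'pics/{n}3.png',c['pixels'][:,:,::-1])
E
```

```text
target (0.0, 0.0, 0.0, 80.0) [0.4869 0.1447 0.1072] shift units [ 0.05 -0.03 -0.5 ] rv [-0.014  0.002 -0.004]
t 4.9333 tcp [0.4857 0.1454 0.1197] grasp [0.4837 0.1451 0.1305] pitch 79.8 q [  38.   10.  -33.    8.  -38. -129.] F [-0.2  0.3  0.2] w 0.998
```

View pics/side3.png

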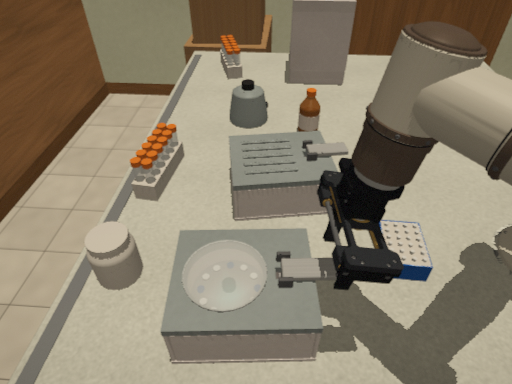

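View pics/top3.png

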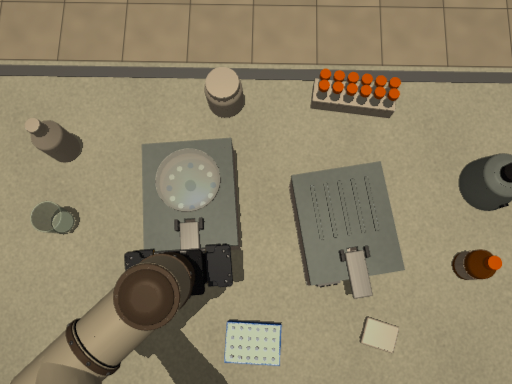

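Side and top views show the fingers on either side of the paddle (side px (335,265), top px (190,255)), clear of the heater. I'll go down the last 12 mm and close.

Call:
apply_moves --plan '[[[100,0.05,-0.05,-0.4,0,0,0],[100,0,0,-0.15,0,0,0],[0,0,0,0,0,0,0],[0,0,0,0,0,0,0],[0,0,0,0,0,0,0],[0,0,0,0,0,0,0],[0,0,0,0,0,0,0],[0,0,0,0,0,0,0],[0,0,0,0,0,0,0],[0,0,0,0,0,0,0]]]'

```text
time_s: 5.87
tcp_pos: [0.4907, 0.1469, 0.1121]
ee_rot: [[-0.978, -0.098, 0.185], [-0.093, 0.995, 0.037], [-0.188, 0.019, -0.982]]
wrist_force: [0.4, -0.4, 0.4]
gripper_width: 0.48
```

```bash
python3 go.py 0,0,0,80 0,.25,0,82 0,.5,0,84|tail -4
```

```text
target (0.0, 0.0, 0.0, 80.0) [0.4869 0.1447 0.1072] shift units [-0.15 -0.09 -0.2 ] rv [-0.02   0.012 -0.006]
target (0.0, 0.25, 0.0, 82.0) [0.4888 0.1449 0.1257] shift units [-0.07 -0.08  0.54] rv [-0.024  0.047 -0.006]
target (0.0, 0.5, 0.0, 84.0) [0.4953 0.1455 0.143 ] shift units [ 0.18 -0.06  1.24] rv [-0.027  0.082 -0.005]
t 5.8667 tcp [0.4907 0.1469 0.1121] grasp [0.4887 0.1465 0.1229] pitch 79.1 q [  38.   11.  -34.    8.  -35. -129.] F [ 0.4 -0.4  0.4] w 0.48
```

Call:
apply_moves --plan '[[[0,-0.2,-0.05,-0.3,0,0,0],[0,-0.1,0,-0.1,0,0,0],[0,0,0,0,0,0,0]]]'

```text
time_s: 6.12
tcp_pos: [0.4865, 0.1454, 0.1058]
ee_rot: [[-0.976, -0.102, 0.193], [-0.097, 0.995, 0.036], [-0.196, 0.017, -0.981]]
wrist_force: [-0.3, -4.6, 6.8]
gripper_width: 0.251
```

```bash
python3 go.py 0,0,0,80 0,.25,0,82 0,.5,0,84|tail -4
```

```text
target (0.0, 0.0, 0.0, 80.0) [0.4869 0.1447 0.1072] shift units [ 0.02 -0.03  0.06] rv [-0.019  0.021 -0.01 ]
target (0.0, 0.25, 0.0, 82.0) [0.4888 0.1449 0.1257] shift units [ 0.09 -0.02  0.8 ] rv [-0.022  0.055 -0.01 ]
target (0.0, 0.5, 0.0, 84.0) [0.4953 0.1455 0.143 ] shift units [0.35 0.   1.49] rv [-0.026  0.09  -0.009]
t 6.1167 tcp [0.4865 0.1454 0.1058] grasp [0.4844 0.145  0.1165] pitch 78.7 q [  38.   11.  -36.    9.  -34. -130.] F [-0.3 -4.6  6.8] w 0.251
```

```bash
python3 - <<'E'
from station import capture
import cv2,numpy as np
o=[]
c=capture('side');np.savez('side4.npz',**{k:c[k] for k in ['pixels','depth','mtx','R','t']})
a=c['pixels'][170:340,200:440,::-1];cv2.imwrite('pics/side4.png',cv2.resize(a,None,fx=3.3,fy=3.3,interpolation=2))
c=capture('top')
a=c['pixels'][180:320,100:270,::-1];cv2.imwrite('pics/top4.png',cv2.resize(a,None,fx=4,fy=4,interpolation=2))
E
python3 go.py 0,0,0,80|tail -1
```

```text
t 6.2167 tcp [0.4863 0.1456 0.1056] grasp [0.4842 0.1452 0.1163] pitch 78.7 q [  38.   11.  -36.    9.  -33. -130.] F [-0.2 -3.5  7.3] w 0.157
```

View pics/side4.png

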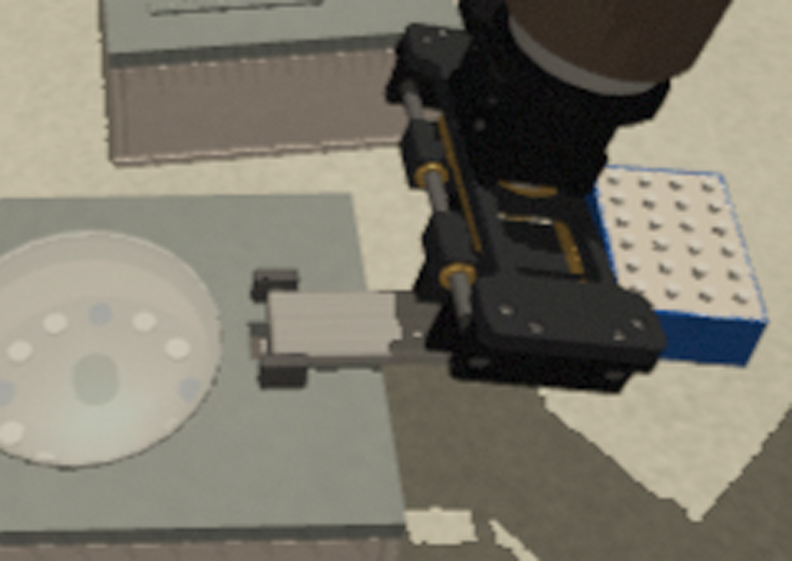

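View pics/top4.png

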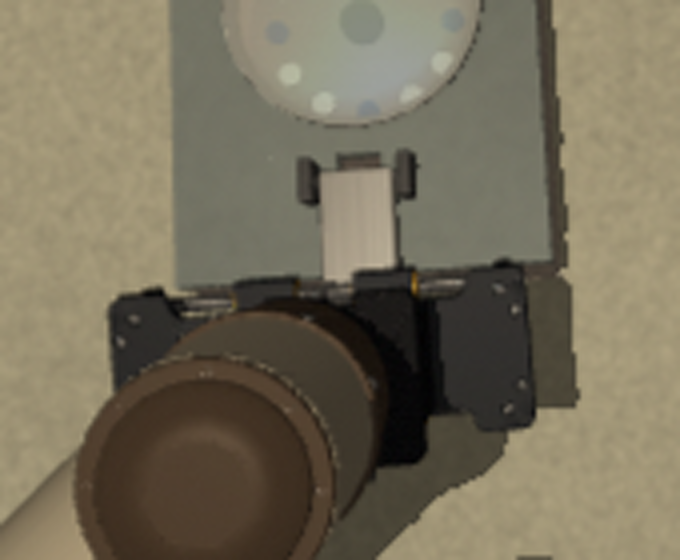

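Run:
```python
import numpy as np,cv2
from station import sense
d=np.load('side4.npz');K,R,t,D=d['mtx'],d['R'],d['t'],d['depth']
s=sense();M=np.array(s['ee_rot']);p=np.array(s['tcp_pos']);img=d['pixels'][:,:,::-1].copy()
big=cv2.resize(img[220:310,270:390],None,fx=6,fy=6,interpolation=cv2.INTER_NEAREST)
def pr(X):
    c=R@X+t;u=K@c;return u[:2]/u[2],c[2]
for nm,X,col in [('tip+',p+M@[0,.008,.008],(0,0,255)),('tip-',p+M@[0,-.008,.008],(0,255,0)),('g',p-M[:,2]*.011,(255,0,0)),('palm',p-M[:,2]*.062,(255,0,255)),('padtip',np.array([.47,.143,.124]),(0,255,255)),('gripTop',np.array([.485,.1445,.124]),(255,255,0))]:
    uv,z=pr(np.array(X));i=np.round(uv).astype(int);print(nm,np.round(X,3),np.round(uv),round(z,3),'depth',np.round(D[i[1],i[0]],3))
    q=((uv-[270,220]+.5)*6).astype(int);cv2.circle(big,tuple(map(int,q)),5,col,-1)
cv2.imwrite('pics/o4.png',big)
v,u=np.mgrid[:384,:512];P=np.stack([(u-K[0,2])/K[0,0]*D,(v-K[1,2])/K[1,1]*D,D],-1);W=(P-t)@R
for vv in range(250,290,4):print(vv,[tuple(np.round(W[vv,uu]*1000).astype(int)) for uu in range(318,350,4)])
```

```text
tip+ [0.487 0.154 0.098] [328. 282.] 0.604 depth 0.715
tip- [0.489 0.138 0.098] [326. 274.] 0.616 depth 0.585
g [0.484 0.145 0.116] [330. 271.] 0.598 depth 0.58
palm [0.474 0.143 0.166] [341. 251.] 0.567 depth 0.498
padtip [0.47  0.143 0.124] [340. 268.] 0.594 depth 0.483
gripTop [0.485 0.144 0.124] [330. 268.] 0.594 depth 0.593
250 [(np.int64(485), np.int64(6), np.int64(1)), (np.int64(476), np.int64(5), np.int64(0)), (np.int64(467), np.int64(5), np.int64(1)), (np.int64(499), np.int64(178), np.int64(209)), (np.int64(496), np.int64(188), np.int64(222)), (np.int64(490), np.int64(186), np.int64(220)), (np.int64(485), np.int64(186), np.int64(221)), (np.int64(480), np.int64(186), np.int64(222))]
254 [(np.int64(485), np.int64(16), np.int64(-1)), (np.int64(476), np.int64(15), np.int64(-1)), (np.int64(492), np.int64(125), np.int64(136)), (np.int64(488), np.int64(133), np.int64(146)), (np.int64(495), np.int64(189), np.int64(215)), (np.int64(491), np.int64(191), np.int64(218)), (np.int64(484), np.int64(188), np.int64(214)), (np.int64(486), np.int64(212), np.int64(244))]
258 [(np.int64(505), np
[... 2291 characters left out ...]
4(87), np.int64(-1)), (np.int64(481), np.int64(88), np.int64(2)), (np.int64(473), np.int64(85), np.int64(-1)), (np.int64(465), np.int64(85), np.int64(0)), (np.int64(457), np.int64(84), np.int64(-1)), (np.int64(493), np.int64(231), np.int64(210)), (np.int64(488), np.int64(231), np.int64(210)), (np.int64(483), np.int64(230), np.int64(209))]
286 [(np.int64(489), np.int64(96), np.int64(-1)), (np.int64(482), np.int64(96), np.int64(0)), (np.int64(473), np.int64(94), np.int64(-2)), (np.int64(466), np.int64(96), np.int64(1)), (np.int64(458), np.int64(95), np.int64(1)), (np.int64(450), np.int64(95), np.int64(2)), (np.int64(442), np.int64(93), np.int64(-1)), (np.int64(434), np.int64(93), np.int64(0))]
```

View pics/o4.png

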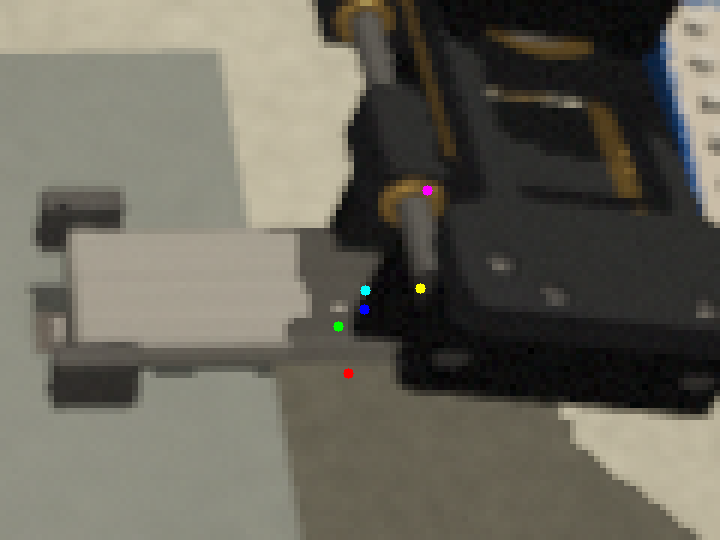

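Run:
```python
import numpy as np,cv2
d=np.load('side4.npz');K,R,t=d['mtx'],d['R'],d['t']
img=cv2.imread('pics/side3.png')
M=np.array([[-0.98,-0.096,0.174],[-0.093,0.995,0.03],[-0.177,0.014,-0.984]]);p=np.array([.4857,.1454,.1197])
x0,y0=300,190
big=cv2.resize(img[y0:y0+110,x0:x0+120],None,fx=6,fy=6,interpolation=cv2.INTER_NEAREST)
for X,col in [(p+M@[0,.0435,.008],(0,0,255)),(p+M@[0,.0585,.008],(0,128,255)),(p+M@[0,-.0435,.008],(0,255,0)),(p-M[:,2]*.062,(255,0,255))]:
    c=R@X+t;u=K@c;uv=u[:2]/u[2];q=((uv-[x0,y0]+.5)*6).astype(int);cv2.circle(big,tuple(map(int,q)),5,col,-1)
cv2.imwrite('pics/o3.png',big)
```

```text
(no output)
```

View pics/o3.png

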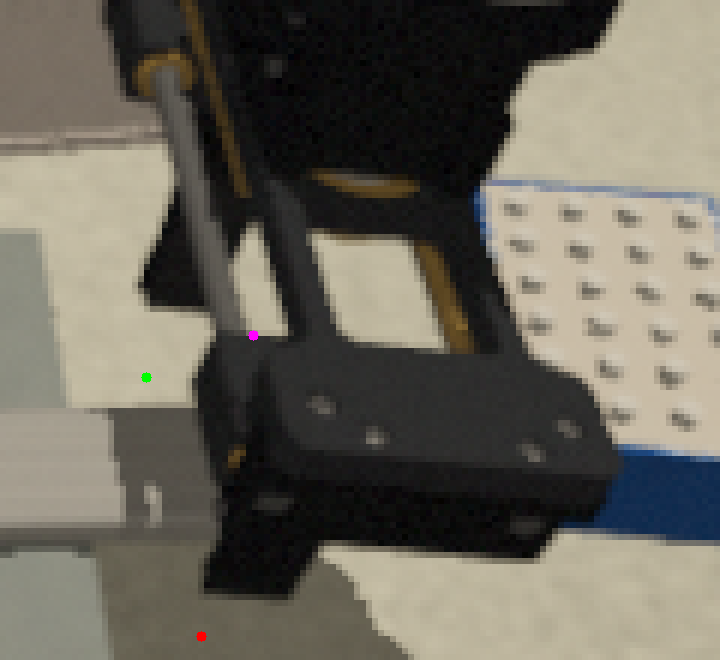

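```bash
sed -i 's/\.011/.037/g' go.py; grep -n 037 go.py
```

```text
5:    s=sense();R=Rt(pitch);g=path(lid,pad)+[0,0,dz];tcp=g+.037*R.as_matrix()[:,2]
13:    print('t',s['time_s'],'tcp',np.round(s['tcp_pos'],4),'grasp',np.round(np.array(s['tcp_pos'])-.037*np.array(z),4),'pitch',np.round(np.degrees(np.arcsin(-z[2])),1),'q',np.round(s['joints'],0),'F',np.round(s['wrist_force'],1),'w',round(s['gripper_width'],3))
```

Call:
apply_moves --plan '[[[15,0,0,0.6,0,0.01,0],[100,0,0,0.3,0,0.01,0],[100,0,0,0,0,0,0],[100,0,0,0,0,0,0],[100,0,0,0,0,0,0],[100,0,0,0,0,0,0],[100,0,0,0,0,0,0],[100,0,0,0,0,0,0],[100,0,0,0,0,0,0],[100,0,0,0,0,0,0],[100,0,0,0,0,0,0],[100,0,0,0,0,0,0]]]'

```text
time_s: 7.22
tcp_pos: [0.4806, 0.142, 0.1223]
ee_rot: [[-0.982, -0.1, 0.163], [-0.096, 0.995, 0.03], [-0.165, 0.014, -0.986]]
wrist_force: [0.9, -0.3, -0.1]
gripper_width: 0.901
```

```bash
python3 go.py 0,0,0,80|tail -2
```

```text
target (0.0, 0.0, 0.0, 80.0) [0.4914 0.1451 0.0816] shift units [ 0.43  0.13 -1.63] rv [-0.013 -0.01  -0.008]
t 7.2167 tcp [0.4806 0.142  0.1223] grasp [0.4746 0.1408 0.1588] pitch 80.4 q [  38.   10.  -33.    7.  -39. -127.] F [ 0.9 -0.3 -0.1] w 0.901
```

Call:
apply_moves --plan '[[[100,0.4,0.15,-0.2,0,0,0],[100,0,0,-0.4,0,0,0],[100,0,0,-0.4,0,0,0],[100,0,0,-0.4,0,0,0],[100,0,0,-0.2,0,0,0]]]'

```text
time_s: 7.63
tcp_pos: [0.4956, 0.1484, 0.082]
ee_rot: [[-0.98, -0.101, 0.169], [-0.097, 0.995, 0.034], [-0.172, 0.017, -0.985]]
wrist_force: [-0.8, -0.1, -0.4]
gripper_width: 1.003
```

```bash
python3 go.py 0,0,0,80|tail -2
python3 - <<'E'
from station import capture
import cv2
c=capture('side')
a=c['pixels'][170:340,200:440,::-1];cv2.imwrite('pics/side5.png',cv2.resize(a,None,fx=3.3,fy=3.3,interpolation=2))
E
```

```text
target (0.0, 0.0, 0.0, 80.0) [0.4914 0.1451 0.0816] shift units [-0.17 -0.13 -0.02] rv [-0.017 -0.003 -0.009]
t 7.6333 tcp [0.4956 0.1484 0.082 ] grasp [0.4893 0.1472 0.1185] pitch 80.1 q [  37.   14.  -35.    8.  -32. -128.] F [-0.8 -0.1 -0.4] w 1.003
```

View pics/side5.png

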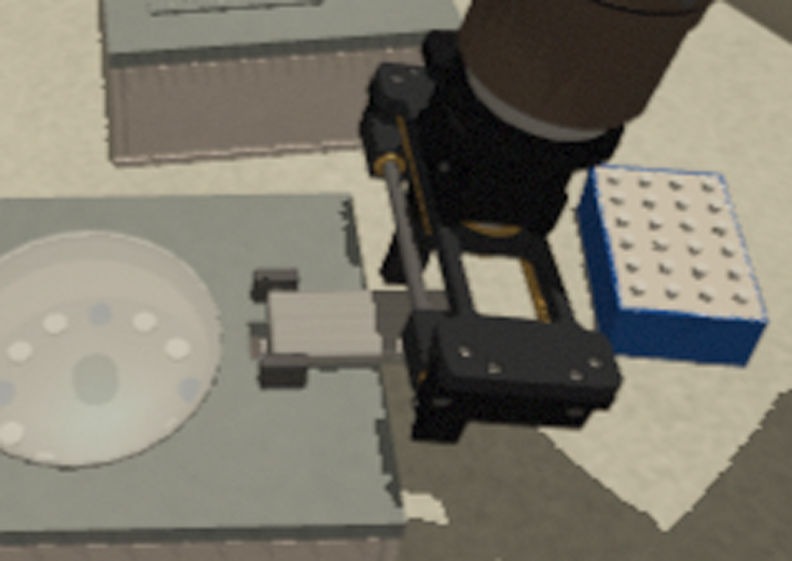

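Side view: the fingers now hang below the paddle's level on both sides (crop px (440,420)), with no contact. Closing.

Call:
apply_moves --plan '[[[0,-0.2,-0.15,0,0,0,0],[0,0,0,0,0,0,0],[0,0,0,0,0,0,0],[0,0,0,0,0,0,0],[0,0,0,0,0,0,0],[0,0,0,0,0,0,0]]]'

```text
time_s: 8.18
tcp_pos: [0.4915, 0.1449, 0.0825]
ee_rot: [[-0.98, -0.102, 0.17], [-0.097, 0.995, 0.035], [-0.173, 0.018, -0.985]]
wrist_force: [0.8, -0.5, 0.5]
gripper_width: 0.627
```

```bash
python3 go.py 0,0,0,80|tail -2
```

```text
target (0.0, 0.0, 0.0, 80.0) [0.4914 0.1451 0.0816] shift units [-0.    0.01 -0.04] rv [-0.017 -0.002 -0.009]
t 8.1833 tcp [0.4915 0.1449 0.0825] grasp [0.4852 0.1436 0.1189] pitch 80.0 q [  37.   14.  -35.    8.  -32. -128.] F [ 0.8 -0.5  0.5] w 0.627
```

Call:
apply_moves --plan '[[[0,0,0,0,0,0,0],[0,0,0,0,0,0,0],[0,0,0,0,0,0,0],[0,0,0,0,0,0,0],[0,0,0,0,0,0,0]]]'

```text
time_s: 8.6
tcp_pos: [0.4918, 0.1432, 0.083]
ee_rot: [[-0.98, -0.104, 0.171], [-0.1, 0.994, 0.032], [-0.173, 0.014, -0.985]]
wrist_force: [-1.9, 0.6, -0.6]
gripper_width: 0.459
```

```bash
python3 go.py 0,0,0,80 0,.25,0,82 0,.5,0,84|tail -4
```

```text
target (0.0, 0.0, 0.0, 80.0) [0.4914 0.1451 0.0816] shift units [-0.01  0.08 -0.06] rv [-0.014 -0.002 -0.012]
target (0.0, 0.25, 0.0, 82.0) [0.4924 0.1452 0.0999] shift units [0.03 0.08 0.68] rv [-0.018  0.033 -0.011]
target (0.0, 0.5, 0.0, 84.0) [0.498  0.1457 0.1172] shift units [0.25 0.1  1.36] rv [-0.021  0.067 -0.011]
t 8.6 tcp [0.4918 0.1432 0.083 ] grasp [0.4854 0.142  0.1195] pitch 80.0 q [  37.   14.  -36.    8.  -32. -128.] F [-1.9  0.6 -0.6] w 0.459
```

Opening 0.459 × 87 = 40 mm, which is the paddle's width, so it is held. Lifting the paddle along its arc.

Call:
apply_moves --plan '[[[0,0,0,0.25,0,0.01,0],[0,0,0,0.25,0,0.01,0],[0,0.02,0,0.25,0,0.01,0],[0,0.05,0,0.25,0,0.01,0],[0,0.05,0,0.25,0,0.01,0],[0,0.06,0,0.2,0,0.01,0]]]'

```text
time_s: 9.1
tcp_pos: [0.4941, 0.1433, 0.1148]
ee_rot: [[-0.99, -0.096, 0.102], [-0.093, 0.995, 0.032], [-0.104, 0.022, -0.994]]
wrist_force: [1.2, 1.5, -7.8]
gripper_width: 0.454
```

```bash
python3 go.py 0,.5,0,84 .2,.5,0,86|tail -3
python3 - <<'E'
from station import capture
import cv2
c=capture('side')
a=c['pixels'][170:340,200:440,::-1];cv2.imwrite('pics/side6.png',cv2.resize(a,None,fx=3.3,fy=3.3,interpolation=2))
E
```

```text
target (0.0, 0.5, 0.0, 84.0) [0.498  0.1457 0.1172] shift units [0.16 0.1  0.09] rv [-0.022 -0.002 -0.004]
target (0.2, 0.5, 0.0, 86.0) [0.5132 0.1471 0.1637] shift units [0.76 0.15 1.96] rv [-0.025  0.032 -0.003]
t 9.1 tcp [0.4941 0.1433 0.1148] grasp [0.4903 0.1421 0.1516] pitch 83.9 q [  36.   13.  -28.    3.  -43. -122.] F [ 1.2  1.5 -7.8] w 0.454
```

View pics/side6.png

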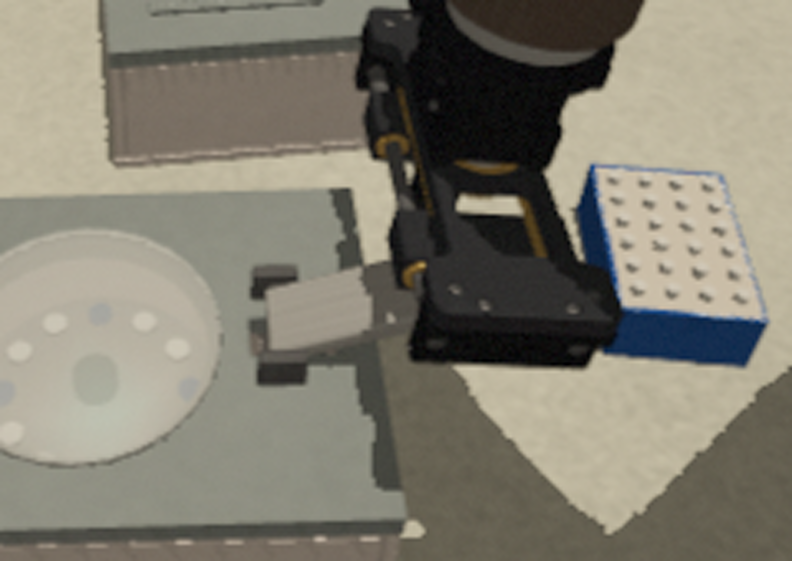

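The paddle is clearly tilted up with the lid still shut (paddle crop px (310,310)). Next, open the lid along its arc.

Call:
apply_moves --plan '[[[0,0.1,0.02,0.3,0,0,0],[0,0.1,0.02,0.3,0,0.01,0],[0,0.12,0.02,0.35,0,0.01,0],[0,0.14,0.02,0.35,0,0.01,0],[0,0.15,0.02,0.35,0,0.01,0],[0,0.15,0.02,0.35,0,0.01,0]]]'

```text
time_s: 9.65
tcp_pos: [0.5048, 0.1443, 0.158]
ee_rot: [[-0.996, -0.089, 0.028], [-0.088, 0.996, 0.025], [-0.03, 0.022, -0.999]]
wrist_force: [2.1, 0.3, -8.6]
gripper_width: 0.457
```

```bash
python3 go.py .2,.5,0,86 .4,.5,0,88 .6,.5,0,91|tail -4
python3 - <<'E'
from station import capture
import cv2
c=capture('side')
cv2.imwrite('pics/side7.png',c['pixels'][:,:,::-1])
E
```

```text
target (0.2, 0.5, 0.0, 86.0) [0.5132 0.1471 0.1637] shift units [0.33 0.11 0.23] rv [-0.019 -0.042  0.003]
target (0.4, 0.5, 0.0, 88.0) [0.5372 0.1493 0.2061] shift units [1.3  0.2  1.92] rv [-0.022 -0.007  0.003]
target (0.6, 0.5, 0.0, 91.0) [0.5685 0.1522 0.2426] shift units [2.55 0.32 3.38] rv [-0.026  0.045  0.004]
t 9.65 tcp [0.5048 0.1443 0.158 ] grasp [0.5038 0.1434 0.195 ] pitch 87.9 q [  33.   14.  -19.   -0.  -56. -118.] F [ 2.1  0.3 -8.6] w 0.457
```

View pics/side7.png

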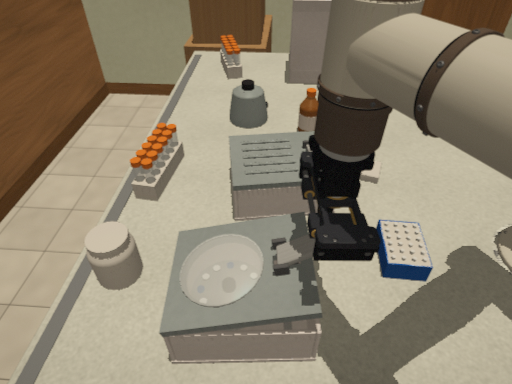

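The lid has come free and its front edge has risen about 0.2 rad (px (310,220)). Continue.

Call:
apply_moves --plan '[[[0,0.25,0.03,0.35,0,0,0],[0,0.25,0.03,0.35,0,0,0],[0,0.25,0.03,0.35,0,0,0],[0,0.27,0.03,0.35,0,0,0],[0,0.27,0.03,0.35,0,0,0],[0,0.3,0.03,0.33,0,0,0]]]'

```text
time_s: 10.2
tcp_pos: [0.5278, 0.1462, 0.2009]
ee_rot: [[-0.996, -0.083, -0.014], [-0.083, 0.996, 0.015], [0.012, 0.017, -1.0]]
wrist_force: [-4.4, 2.4, -4.9]
gripper_width: 0.452
```

```bash
python3 go.py .4,.5,0,90 .6,.5,0,92 .8,.5,0,94|tail -4
```

```text
target (0.4, 0.5, 0.0, 90.0) [0.5359 0.1492 0.2061] shift units [0.32 0.12 0.21] rv [-0.015 -0.014  0.009]
target (0.6, 0.5, 0.0, 92.0) [0.5679 0.1522 0.2427] shift units [1.6  0.24 1.67] rv [-0.018  0.021  0.01 ]
target (0.8, 0.5, 0.0, 94.0) [0.6064 0.1558 0.2719] shift units [3.14 0.38 2.84] rv [-0.022  0.056  0.01 ]
t 10.2 tcp [0.5278 0.1462 0.2009] grasp [0.5283 0.1456 0.2379] pitch 88.8 q [  32.   15.  -10.   -1.  -66. -116.] F [-4.4  2.4 -4.9] w 0.452
```

Call:
apply_moves --plan '[[[0,0.35,0.03,0.35,0,0,0],[0,0.35,0.03,0.35,0,0,0],[0,0.36,0.03,0.34,0,0,0],[0,0.37,0.03,0.33,0,0,0],[0,0.38,0.03,0.32,0,0,0],[0,0.4,0.03,0.3,0,0,0],[0,0.4,0.03,0.29,0,0,0],[0,0.4,0.03,0.27,0,0,0]]]'

```text
time_s: 10.87
tcp_pos: [0.5739, 0.1502, 0.2529]
ee_rot: [[-0.993, -0.083, -0.086], [-0.083, 0.997, 0.002], [0.086, 0.009, -0.996]]
wrist_force: [-7.5, 2.4, -2.1]
gripper_width: 0.452
```

```bash
python3 go.py .8,.5,0,94 1,.5,0,94 1.1,.5,0,94|tail -4
python3 - <<'E'
from station import capture
import cv2
c=capture('side')
cv2.imwrite('pics/side8.png',c['pixels'][:,:,::-1])
E
```

```text
target (0.8, 0.5, 0.0, 94.0) [0.6064 0.1558 0.2719] shift units [1.3  0.22 0.76] rv [-0.008 -0.017  0.009]
target (1.0, 0.5, 0.0, 94.0) [0.6512 0.1599 0.2926] shift units [3.09 0.39 1.59] rv [-0.008 -0.017  0.009]
target (1.1, 0.5, 0.0, 94.0) [0.6749 0.1621 0.2995] shift units [4.04 0.48 1.86] rv [-0.008 -0.017  0.009]
t 10.8667 tcp [0.5739 0.1502 0.2529] grasp [0.5771 0.1502 0.2898] pitch 85.0 q [  29.   20.    5.   -3.  -80. -114.] F [-7.5  2.4 -2.1] w 0.452
```

View pics/side8.png

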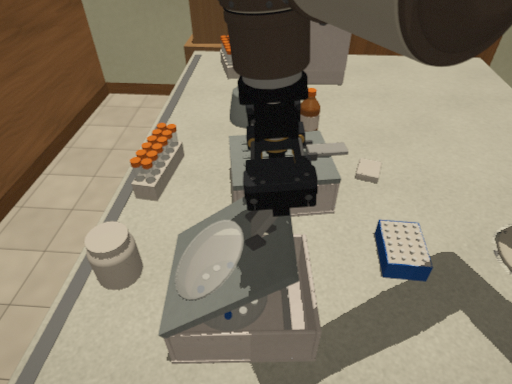

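The lid is about 0.65 rad open (lid face around px (235,260)) and the heater is untouched. Carry on to about 1.05 rad.

Call:
apply_moves --plan '[[[0,0.42,0.04,0.28,0,0,0],[0,0.42,0.04,0.27,0,0,0],[0,0.43,0.04,0.25,0,0,0],[0,0.43,0.04,0.23,0,0,0],[0,0.43,0.04,0.21,0,0,0],[0,0.43,0.04,0.2,0,0,0],[0,0.43,0.04,0.18,0,0,0],[0,0.43,0.04,0.16,0,0,0],[0,0.3,0.03,0.1,0,0,0]]]'

```text
time_s: 11.67
tcp_pos: [0.6428, 0.1565, 0.2981]
ee_rot: [[-0.985, -0.088, -0.148], [-0.087, 0.996, -0.014], [0.149, -0.001, -0.989]]
wrist_force: [-5.2, -0.9, -1.8]
gripper_width: 0.457
```

```bash
python3 go.py 1,.5,0,97 1.1,.5,0,97|tail -3
python3 - <<'E'
from station import capture
import cv2
c=capture('side')
cv2.imwrite('pics/side9.png',c['pixels'][:,:,::-1])
E
```

```text
target (1.0, 0.5, 0.0, 97.0) [0.6493 0.1597 0.2928] shift units [ 0.26  0.13 -0.21] rv [ 0.004 -0.027  0.005]
target (1.1, 0.5, 0.0, 97.0) [0.673  0.1619 0.2996] shift units [1.21 0.22 0.06] rv [ 0.004 -0.027  0.005]
t 11.6667 tcp [0.6428 0.1565 0.2981] grasp [0.6483 0.1571 0.3347] pitch 81.4 q [  26.   29.   25.   -3.  -94. -111.] F [-5.2 -0.9 -1.8] w 0.457
```

View pics/side9.png

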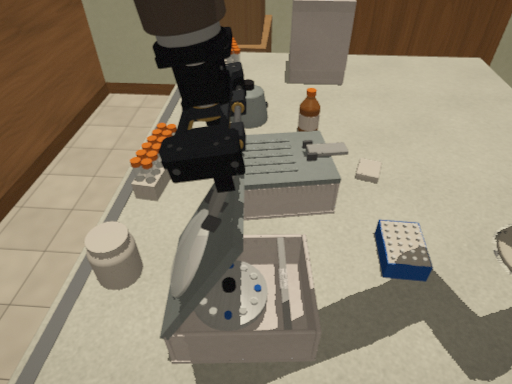

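Call:
apply_moves --plan '[[[0,0.35,0.03,0.08,0,0,0],[0,0.35,0.03,0.06,0,0,0],[0,0.2,0.02,0.02,0,0,0],[0,0,0,0,0,0,0],[100,0,0,0,0,0,0],[100,0,0,0,0,0,0],[100,0,0,0,0,0,0],[100,0,0,0,0,0,0],[100,0,0,0,0,0,0],[100,0,0,0,0,0,0],[100,0,0,0,0,0,0]]]'

```text
time_s: 12.63
tcp_pos: [0.6624, 0.1581, 0.3067]
ee_rot: [[-0.985, -0.089, -0.146], [-0.088, 0.996, -0.017], [0.147, -0.004, -0.989]]
wrist_force: [-0.4, 0.9, -0.3]
gripper_width: 0.9
```

```bash
python3 go.py 1,.5,0,97 1.1,.5,0,97|tail -3
python3 - <<'E'
from station import capture
import cv2
c=capture('side')
cv2.imwrite('pics/side10.png',c['pixels'][:,:,::-1])
c=capture('top')
cv2.imwrite('pics/top10.png',c['pixels'][:,:,::-1])
E
```

```text
target (1.0, 0.5, 0.0, 97.0) [0.6493 0.1597 0.2928] shift units [-0.53  0.07 -0.56] rv [ 0.006 -0.025  0.003]
target (1.1, 0.5, 0.0, 97.0) [0.673  0.1619 0.2996] shift units [ 0.42  0.15 -0.28] rv [ 0.006 -0.025  0.003]
t 12.6333 tcp [0.6624 0.1581 0.3067] grasp [0.6678 0.1587 0.3433] pitch 81.6 q [  26.   31.   30.   -3.  -97. -111.] F [-0.4  0.9 -0.3] w 0.9
```

View pics/side10.png

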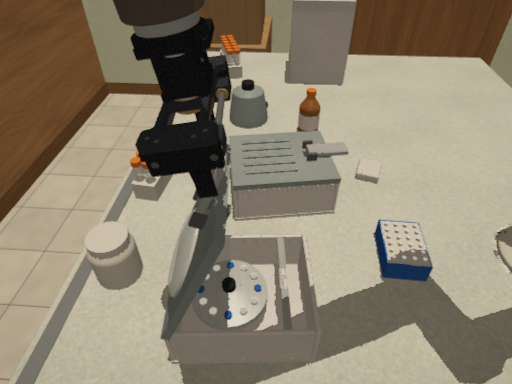

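View pics/top10.png

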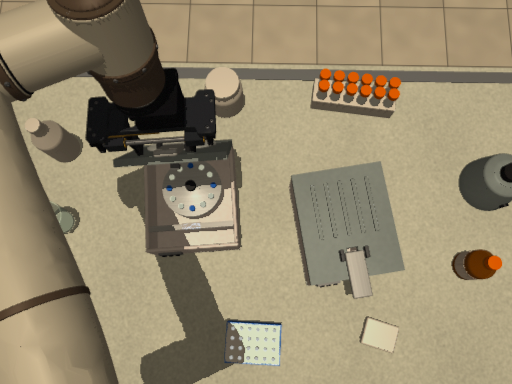

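Both views: the lid stands wide open (side px (190,260)), the fingers are open around the paddle (side px (205,180)), and the heater paddle lies flat. Withdrawing along the fingers.

Call:
apply_moves --plan '[[[100,0.05,0,0.3,0,0,0],[100,0.07,0,0.5,0,0,0],[100,0.1,0,0.7,0,0,0],[100,0.1,0,0.7,0,0,0],[100,0.1,0,0.7,0,0,0],[100,0.1,0,0.7,0,0,0],[100,0,0,0.7,0,0,0],[100,0,0,0.5,0,0,0],[100,0,0,0,0,0,0],[100,0,0,0,0,0,0]]]'

```text
time_s: 13.57
tcp_pos: [0.6754, 0.1569, 0.4349]
ee_rot: [[-0.986, -0.088, -0.144], [-0.087, 0.996, -0.017], [0.145, -0.005, -0.989]]
wrist_force: [0.4, -0.2, -1.1]
gripper_width: 1.001
```

```bash
python3 go.py 1.1,.5,0,97|tail -1
python3 - <<'E'
from station import capture
import cv2,numpy as np
from t2 import H,ub
c=capture('side');cv2.imwrite('pics/side11.png',c['pixels'][:,:,::-1])
for n in('side','top'):
    if n=='top':c=capture('top')
    K,R,t,D=np.array(c['mtx']),np.array(c['R']),np.array(c['t']),c['depth']
    v,u=np.mgrid[:384,:512];P=np.stack([(u-K[0,2])/K[0,0]*D,(v-K[1,2])/K[1,1]*D,D],-1);W=(P-t)@R
    yl=np.array([-ub[1],ub[0],0]);a=(W-H)@ub;b=(W-H)@yl;z=W[...,2]
    for b0 in(-.08,-.04,0,.04,.08):
        m=(D>0)&(abs(b-b0)<.006)&(a>-.25)&(a<.06)&(z>.14)&(z<.34)
        if m.sum()>20:
            print(n,b0,m.sum(),'lid angle pts',np.round([np.degrees(np.arctan2(z[m]-.095,-a[m]).mean()),np.polyfit(z[m],a[m],1)[0]],2),'fit deg',round(float(np.degrees(np.arctan2(1,-np.polyfit(z[m],a[m],1)[0]))),1))
E
```

```text
t 13.5667 tcp [0.6754 0.1569 0.4349] grasp [0.6807 0.1575 0.4716] pitch 81.7 q [  25.   35.   55.   -3. -118. -111.] F [ 0.4 -0.2 -1.1] w 1.001
fit [-5.000e-04 -2.500e-03  1.613e-01  2.600e-03  5.638e-01  4.196e-01
 -7.000e-04  3.267e-01 -1.572e-01  7.000e-04 -0.000e+00  1.000e-04] 0.27
side -0.08 33 lid angle pts [67.95 -0.5 ] fit deg 63.5
side -0.04 67 lid angle pts [77.73 -0.65] fit deg 57.2
side 0 283 lid angle pts [73.42 -0.5 ] fit deg 63.5
side 0.04 374 lid angle pts [74.52 -0.58] fit deg 59.7
side 0.08 332 lid angle pts [71.5  -0.48] fit deg 64.2
top -0.08 112 lid angle pts [71.88 -0.5 ] fit deg 63.6
top -0.04 152 lid angle pts [73.88 -0.61] fit deg 58.7
top 0 152 lid angle pts [70.97 -0.49] fit deg 63.8
top 0.04 94 lid angle pts [71.86 -0.59] fit deg 59.3
top 0.08 116 lid angle pts [71.75 -0.5 ] fit deg 63.4
```

View pics/side11.png

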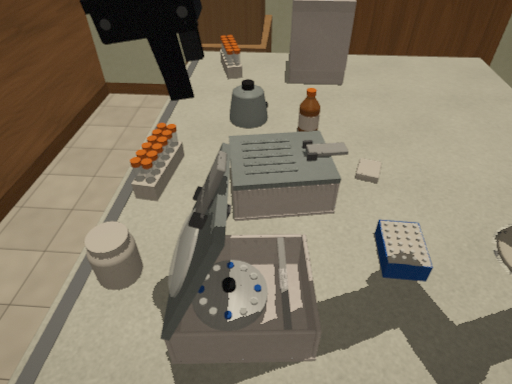

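The lid stands alone at about 63° (1.1 rad), the paddle has sprung back flat against it (px (218,180)), the gripper is well clear above (px (170,50)), and the heater paddle is flat (px (325,150)). Handing in.

Run:
```python
from station import sense,finish_job
import numpy as np
s=sense();print(s['time_s'],np.round(s['joint_velocities'],2),np.round(s['wrist_force'],1))
print(finish_job())
```

```text
13.6667 [-0.08  0.23 -1.35 -0.42 -0.08 -0.12] [-0.8  0.1  0.3]
the job is handed in; nothing more can be done
None
```

The centrifuge's lid is standing open at about 63° (1.1 rad), and the job was handed in at 13.7 s of the 37 s allowed. I gripped the paddle across its width, lifted it until the latch came free, swung the lid up along its arc, then let go and withdrew upwards.

**Last checks:**
- **Lid angle:** plane fits from the two cameras gave 57–64° at different places across the lid, all above the 50° asked for. It stayed open after I released it.
- **Paddles:** the centrifuge paddle sprang back flat against its lid. The block heater's paddle looked flat throughout, and I never moved near it.
- **Contact:** the gripper was about 0.13 m above where it let go, and the wrist force was about zero.

**What disagreed:** the fingertips ended about 26 mm short of where the tool description puts them. Because of that, my first attempt to close the gripper pressed on top of the paddle with about 7 N. The depth picture showed the error, so I backed off, reopened, went 26 mm deeper and gripped properly, at 40 mm opening, which is the paddle's width.

I could only judge the joint angles from pictures and from the tool's path. I did not read them directly.

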